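Reset the marble feeder's gate by its handwheel

TASK

The marble feeder's screw gate has lost its setting and holds the amber marble back. Take the handle of its handwheel and gently wind the gate down (clockwise) until you feel it stop fully home; then wind the other way, first taking up the wheel's free play, and from the point where the gate really begins to rise open it by two full turns, so that the marble rolls out into the catch tray. Let go of the wheel there; do not shove or rock the feeder, which stands by its own weight, and leave the other toys where they are.

Things in the scene. Friction and masses are not known exactly. Their poses are not given: they have to be found in the camera images.
- feeder: Wooden marble feeder on a quartz slab 300 x 190 x 30 mm, 5.5 kg in all, standing loose: over some 22 N at the handle rocks it. Origin: under the gate, at shelf-top height; x axis downhill from hopper to catch tray, z up. Its walled trough falls 5 degrees towards +x; two steel columns at y = +-47 mm carry a bridge, top 170 mm up, and above it the handwheel, whose nut lifts the gate.
- wheel_center (a point): Centre of the handwheel, on its vertical axis, in the mid-plane of the rim, 212 mm above the shelf top. Light alloy, rim 89 mm outside, 9 mm thick, five spokes, hub 22 mm in diameter; nothing stands higher than the hub's top (6 mm above this point) but the handle and, by up to 7 mm more, the stem.
- handle_mid (a point): Grip point of the wheel's upright wooden handle: on the handle's axis, 30 mm above the mid-plane of the rim, 40 mm from the wheel's axis. Handle 16 mm in diameter, 40 mm long (top 16 mm above this point, rim's top 25 mm below). It spins freely on its pin, so a gripper can hold it and travel round the circle without turning; a light pinch (12 N) slides off, 40 N holds.
- gate: Steel gate blade, 52 mm wide, 4 mm thick, with guides on both columns and a stem up into the hub. Origin: middle of its lower edge. It moves only up and down, driven by the wheel.
- sill (a point): Point of the trough's bed under the middle of the gate, 50 mm above the shelf top. The gate's origin is here when the gate is home; at the start the gate stands 1.8 to 4.2 mm above it.
- marble_center (a point): Centre of the amber glass marble, 14 mm in diameter, at first lying in the trough against the gate's uphill side.
- tray (a point): Middle of the floor of the catch tray at the feeder's downhill end, 30 mm above the shelf top; inside 74 mm along x and 84 mm along y, walls 26 mm high.
- fidget_ring: Lilac hard silicone ring, 68 mm outside, 14 mm thick, lying beside the feeder. Origin: centre of its underside. Leave alone.
- block: Wooden block, 50 x 35 x 30 mm, beside the feeder. Origin: centre of its underside. Leave alone.
- tongue_drum: Stainless steel tongue drum, 164 mm in diameter, 73 mm high. Origin: centre of its underside. Leave alone.
- bead_maze: Bead maze: red wooden base 150 x 110 mm with wire arches, 174 mm high. Origin: centre of its underside. Leave alone.
- marble_bowl: White bowl, 110 mm in diameter, 45 mm high. Origin: centre of its underside. Leave alone.
- mallet: Drum mallet, 190 mm long, 22 mm ball. Origin: on the shelf top under its middle. Leave alone.
- wheel: The handwheel with its handle: origin as wheel_center, x axis towards the handle. Clockwise from above lowers the gate, counter-clockwise lifts it, 8 mm a turn. It drives the nut through loose lugs: after each reversal it turns freely for part of a turn (under 0.9 N at the handle), then takes 2 to 6 N along the circle while it moves. It stays where it is let go; with the gate home it stops solid.

How it is judged:
By the outcome, as a careful person would: the job done as asked, in the order asked, and still so for the second after the job is handed in, with the robot touching nothing.
It also fails if it takes over 72 s, if anything falls off the work surface, if the arm or the gripper's body presses on something with over 40 N, if the wrist force passes 120 N, or if a joint passes its speed limit or range.

ROBOT

A 6-joint arm with a two-finger parallel gripper is mounted at the origin on the work surface. World frame = base frame: x ahead of the robot, y to its left, z up, the work surface at z = 0. Lengths are in mm, angles in rad, forces in N, time in s.
With the tool pointing down it reaches from about 250 to 775 mm from the base axis. Payload 4 kg.
Tool frame: the origin (TCP) lies on the mounting face of the last link; the fingertips stand 199 mm ahead of it and the grasp point (between the pads) lies 180 mm ahead of it; z points along the fingers, y is the line along which they close (so a half turn about z gives the same grasp; the last joint's range is limited). The gripper opens to 94 mm and grips with 3 to 60 N. Pads are 16 mm wide; open, the fingers measure 119 mm over their backs; the gripper's body (75 mm by 177 mm) begins 78 mm behind the grasp point.
Start: joints at [-0.103, 0.087, 1.371, -0, 1.684, -0.103], TCP at [550, -0.005, 404.706] pointing down, gripper open.
Joint ranges: [-3.1, 3.1], [-0.76, 2.03], [0.27, 2.55], [-1.08, 4.22], [0.17, 2.65], [-2.57, 2.57]. Speed limits (rad/s): [2.79, 2.79, 3.14, 3.14, 3.14, 3.14].

INTERFACE

Orientations are given as [roll, pitch, yaw] about the fixed x, y, z axes, in that order (R = Rz(yaw) Ry(pitch) Rx(roll)).
In Python, from workcell import sense, camera, hand_in, search_frame, silhouettes gives the robot as it stands.
- The arm moves only by the tool servo_tool, never from a script. Its arguments are lists of equal length, an entry for each row: "xyz": the shift along the tool's x, y, z in m, a list of three; "rot": the turn, a rotation vector about the tool's x, y, z in degrees, a list of three; "grip": the finger opening in m, from 0 to 0.094. In form: {"xyz": [[dx, dy, dz], ...], "rot": [[ax, ay, az], ...], "grip": [grip, ...]}. A call has exactly 5 rows; each row shifts and turns the commanded pose from where the row before left it, along the tool's axes as they then stand; what a row does not reach is not made up. A row lasts 1/8 s, in which the tool goes at most 62.5 mm and 10.7 degrees, less where a joint would pass 70% of its speed; a pose out of reach is approached as far as the arm can. A call is refused whole if a number of a shift passes 0.0625 or a number of a turn 10.7, either way. A call with a gripper value outside its range is refused whole. The fingers move at their own pace and stop on an object; "squeeze" is the grip in N (left out, the last holds). Time passes only in rows, so rows that do not move let the fingers close, or fill a call up. It gives the time, the measured TCP pose, the force, the opening and the grip force at its end, in the units of the state.
- sense(): the state, without advancing time (a new reading comes with each control period).
- camera(name): name is "scene" or "side" or "wrist"; returns a dict with "pixels" (384x512x3 uint8, red, green, blue), "vfov" (degrees; the focal length in pixels is half the picture's height over the tangent of half this angle, whatever the lens; pixels are square), "cx", "cy" (the principal point, pixels), "view" (4x4, takes a point from world to camera coordinates). Camera axes: x right, y down, z forward; pixel columns grow to the right and rows downward; lengths in mm; the calibration is good to about 2 mm. A picture is of the moment at which its call begins. There is no depth.
- hand_in(): hands the job in; it is judged then, once.
Trained networks look in the newest picture that a camera, given by its name, has taken for a name from the list of things; names that differ only in an ending like _2 or _b are one class to them, and where a whole thing is asked for, a point or a joint stands for the part that bears it (a point fixed in the world has none). Each returns a list of dicts, best first, with "conf" (0 to 1); they miss things now and then, are a little off and sometimes report something else, mostly with a low value. They report only what shows in the picture. A call takes as long as a camera call.
- search_frame(label, camera): "point" ([row, column] in pixels, amid what is visible of it).
- silhouettes(label, camera): "pixels" (384x512 bool, what is visible of it) and "point" ([row, column] in pixels, amid what is visible of it).
The state is a dict: "t": time; "joints": joint angles; "joint_velocities": joint speeds; "joint_torque": joint torques, N m; "tcp_pos": TCP position; "eef_rot": TCP orientation; "contact_force": force on the tool from outside, world axes, zero at the start; "wrist_torque": the same for the moment, N m; "grip_width": finger opening in mm; "grasp_force": force on a finger pad.
Only numpy, scipy, OpenCV 4.12 (cv2) and the standard library are available. Lean on these libraries where they do the work, as an engineer would, in place of code of your own. Each camera call takes 0.05 s, during which the arm holds its last target. There are 200 camera calls.

## Working session

There is one attempt and no reset: what is moved stays moved. The work goes in short steps, Python scripts to look and compute and a tool call to move; the robot and the scene stay as the last step left them, time stands still between calls to the robot, and variables do not carry over. Pictures are saved under pics/ and viewed, at most 10 in all, crops included, and the job is handed in when it is done.

Besides the shell and the picture viewer there is one more tool, called after "Request:" as name(argument=value, ...) on one line, values as JSON. servo_tool: Moves the arm, as the interface text tells. Its arguments: {"type":"object","properties":{"xyz":{"type":"array","items":{"type":"array","items":{"type":"number"}}},"rot":{"type":"array","items":{"type":"array","items":{"type":"number"}}},"grip":{"type":"array","items":{"type":"number"}},"squeeze":{"type":"number"}},"required":["xyz","rot","grip"]}

```bash
mkdir -p pics; ls; cat > h.py <<'E'
import numpy as np, cv2
from workcell import sense, camera, hand_in, search_frame, silhouettes
def K(c):
    f=c["pixels"].shape[0]/2/np.tan(np.radians(c["vfov"])/2); return f
def proj(c,p):
    q=c["view"]@np.append(p,1); f=K(c); return np.array([c["cy"]+f*q[1]/q[2], c["cx"]+f*q[0]/q[2]])
def ray(c,rc):
    V=np.asarray(c["view"]);R=V[:3,:3];o=-R.T@V[:3,3];f=K(c)
    d=R.T@np.array([(rc[1]-c["cx"])/f,(rc[0]-c["cy"])/f,1]);return o,d/np.linalg.norm(d)
def tri(rs):
    A=0;b=0
    for o,d in rs:
        P=np.eye(3)-np.outer(d,d);A=A+P;b=b+P@o
    x=np.linalg.solve(A,b);return x,[np.linalg.norm((np.eye(3)-np.outer(d,d))@(x-o)) for o,d in rs]
def atz(c,rc,z):
    o,d=ray(c,rc);return o+d*(z-o[2])/d[2]
E
python3 - <<'E'
from h import *
print(sense())
C={}
for n in("scene","side","wrist"):
    C[n]=camera(n); cv2.imwrite(f"pics/{n}0.png",C[n]["pixels"][:,:,::-1])
im=np.hstack([cv2.resize(C[n]["pixels"],(512,384)) for n in("scene","side")])
for l in("wheel_center","handle_mid","sill","tray","marble_center","fidget_ring","block","bead_maze","tongue_drum","gate","feeder"):
    r=[]
    for n in C:
        s=search_frame(l,n); 
        if s: print(l,n,np.round(s[0]["point"]),round(s[0]["conf"],2)); 
        if s and s[0]["conf"]>.3 : r.append(ray(C[n],s[0]["point"]))
    if len(r)>1: print("  ->",[np.round(v,1) for v in tri(r)])
E
```

```text
pics
{'t': 0.0, 'joints': array([-1.03113399e-01,  8.79283062e-02,  1.37223951e+00, -2.52078179e-05,
        1.68361592e+00, -1.03084652e-01]), 'joint_velocities': array([-0.00070539, -0.00089863,  0.00111277, -0.00018393, -0.00071174,
        0.00066615]), 'joint_torque': array([ 1.28542815e-03, -3.40182602e+01, -3.02423716e+01,  7.18220207e-02,
        3.29729996e-02, -1.13141955e-04]), 'tcp_pos': array([ 5.49879735e+02, -3.35700638e-03,  4.03525790e+02]), 'eef_rot': array([-3.13941062e+00, -2.00546275e-04,  1.57076455e+00]), 'contact_force': array([-0.10819981,  0.37537684, -0.57153224]), 'wrist_torque': array([ 0.00673594,  0.00852718, -0.01831443]), 'grasp_force': 0.0, 'grip_width': 93.56449251219337}
wheel_center scene [236. 239.] 0.77
wheel_center side [204. 265.] 0.55
wheel_center wrist [213. 275.] 0.66
  -> [array([575.4, -69.9,   4.3]), array([2.8, 7.8, 7.1])]
handle_mid side [204. 267.] 0.62
handle_mid wrist [358. 339.] 0.74
  -> [array([514.8,  48.3, 283.9]), array([73.2, 73.2])]
sill scene [236. 237.] 0.62
sill side [208. 265.] 0.61
sill wrist [215. 271.] 0.81
  -> [arra
[... 317 characters left out ...]
 65. 248.] 0.71
  -> [array([544. , 102.7,  21.2]), array([12.6, 18.2, 13. ])]
block scene [218. 206.] 0.64
block side [182. 290.] 0.73
  -> [array([ 565.5, -204.6,    8.8]), array([3.6, 3.6])]
bead_maze scene [207. 129.] 0.69
bead_maze side [146. 310.] 0.78
  -> [array([ 630.6, -464.2,  -27.9]), array([17.2, 17.2])]
tongue_drum scene [301. 401.] 0.6
tongue_drum side [324. 134.] 0.89
  -> [array([594.1, 474.6,  28.3]), array([0.9, 0.9])]
gate scene [214. 243.] 0.59
gate side [194. 267.] 0.63
  -> [array([555.9, -62.8,  89.5]), array([4.9, 4.9])]
feeder scene [234. 239.] 0.72
feeder side [203. 264.] 0.94
feeder wrist [214. 277.] 0.73
  -> [array([576.7, -68.3,  14.1]), array([2.9, 6. , 8.1])]
```

View pics/scene0.png

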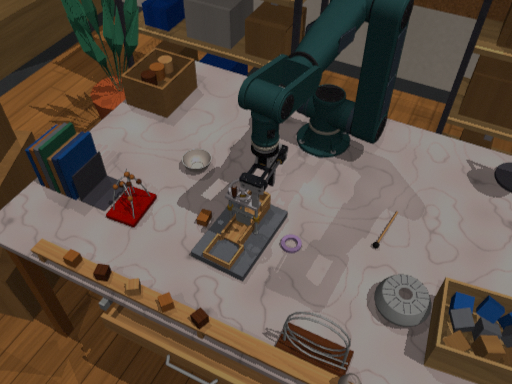

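View pics/side0.png

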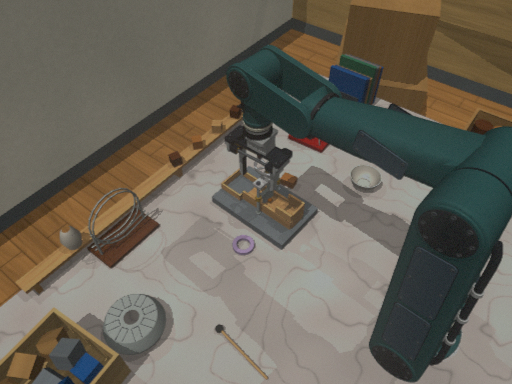

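The scene and side views show the feeder at about (235,240) and (203,264), under the gripper, with the tray end away from the base. The wheel is small in both.

View pics/wrist0.png

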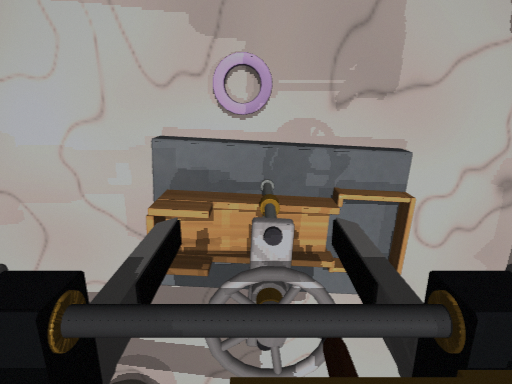

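```bash
python3 - <<'E'
from h import *
C={n:camera(n) for n in("scene","side","wrist")}
for n in C:
  print(n,K(C[n]),np.round(C[n]["view"],3).tolist(),C[n]["cx"],C[n]["cy"])
for l in("wheel","handle_mid","marble_center"):
  for n in C:
    for s in silhouettes(l,n)[:2]:
      y,x=np.nonzero(s["pixels"]); print(l,n,np.round(s["point"]),round(s["conf"],2),len(x),x.min(),x.max(),y.min(),y.max())
E
```

```text
scene 490.0625182976213 [[-0.441, 0.897, 0.018, 247.453], [0.665, 0.34, -0.665, -249.007], [-0.603, -0.282, -0.747, 1940.888], [0.0, 0.0, 0.0, 1.0]] 260.36101251946974 202.14110613384756
side 407.6099405592072 [[-0.792, -0.61, -0.005, 441.748], [-0.463, 0.606, -0.647, 343.593], [0.398, -0.51, -0.762, 1104.135], [0.0, 0.0, 0.0, 1.0]] 255.1956044259065 196.3248231640199
wrist 312.0355527803849 [[1.0, 0.0, 0.001, -549.948], [-0.0, -0.963, 0.271, -28.504], [0.001, -0.271, -0.963, 392.187], [0.0, 0.0, 0.0, 1.0]] 256.20606730988004 187.4672736095218
wheel scene [191. 234.] 0.78 215 228 250 180 199
wheel side [172. 260.] 0.52 78 254 269 157 176
wheel wrist [344. 282.] 0.83 5785 205 356 265 376
handle_mid scene [192. 232.] 0.61 48 232 236 187 196
handle_mid side [247. 244.] 0.25 296 232 254 235 254
handle_mid wrist [358. 338.] 0.82 983 322 356 338 376
```

The wrist view shows the wheel rim centred near (row 322, col 270). The handle is at (358,338), the ring at (84,243), and the slab is nearly aligned with world x. That puts the wheel centre at about (559,-60) and the handle at about (597,-62). I'll raise and go above the handle.

Request:
servo_tool(xyz=[[0, 0, -0.06], [-0.02, 0.015, 0], [-0.02, 0.016, 0], [-0.022, 0.016, 0], [0, 0, 0]], rot=[[0, 0, 0], [0, 0, 0], [0, 0, 0], [0, 0, 0], [0, 0, 0]], grip=[0.094, 0.094, 0.094, 0.094, 0.094], squeeze=35)

```text
t: 3.02
tcp_pos: [597.6, -63.2, 463.7]
eef_rot: [-3.14, -0.0, 1.569]
contact_force: [-0.3, 0.8, -0.3]
grip_width: 94.2
grasp_force: 0.0
```

```bash
cat > m.py <<'E'
from h import *
from scipy.optimize import least_squares
c=camera("wrist"); cv2.imwrite("pics/wrist1.png",c["pixels"][:,:,::-1])
print(np.round(sense()["tcp_pos"],1))
for l in("wheel_center","handle_mid"):
    for s in silhouettes(l,"wrist")[:1]:
      y,x=np.nonzero(s["pixels"]); print(l,np.round(s["point"]),round(s["conf"],2),len(x),x.min(),x.max(),y.min(),y.max())
for l,z in(("handle_mid",242),("wheel",212)):
    s=silhouettes(l,"wrist")
    if s:
        np.save(l+".npy",s[0]["pixels"]);y,x=np.nonzero(s[0]["pixels"]); print(l,np.round(s[0]["point"]),s[0]["conf"],x.min(),x.max(),y.min(),y.max(),np.round(atz(c,s[0]["point"],z),1))
E
python3 m.py
```

```text
[597.2 -62.3 464.1]
wheel_center [157. 234.] 0.55 33424 115 360 83 257
handle_mid [221. 256.] 0.92 412 248 268 211 238
handle_mid [221. 256.] 0.92 248 268 211 238 [597.  -65.6 242. ]
wheel [202. 217.] 0.96 150 269 150 256 [566.3 -61.3 212. ]
```

View pics/wrist1.png

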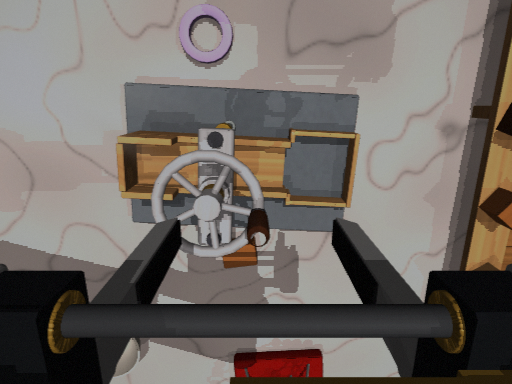

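The rim spans cols 152–263 and rows 150–257, with the hub near (207,207). The handle runs from (210,257) up to its top at (240,259). Next I'll fit the rim circle and the handle axis.

```bash
cat > fit.py <<'E'
from h import *
from scipy.optimize import least_squares
c=camera("wrist")
m=silhouettes("wheel","wrist")[0]["pixels"]; h=silhouettes("handle_mid","wrist")[0]["pixels"]
w=(m&~cv2.dilate(h.astype(np.uint8),np.ones((7,7))).astype(bool)).astype(np.uint8)
hull=cv2.convexHull(np.argwhere(w)[:,::-1].astype(np.int32))[:,0].astype(float)
P=np.array([atz(c,(y,x),212) for x,y in hull])[:,:2]
f=least_squares(lambda p:np.hypot(P[:,0]-p[0],P[:,1]-p[1])-p[2],[558,-62,44.5],loss="soft_l1")
print("center",f.x,np.abs(f.fun).max())
# handle: rendered cylinder mask vs observed
def cyl(p):
    a=np.linspace(0,6.28,24); pts=[]
    for z in(217,258):
        for t in a: pts.append(proj(c,[p[0]+8*np.cos(t),p[1]+8*np.sin(t),z])[::-1])
    im=np.zeros((384,512),np.uint8); cv2.fillConvexPoly(im,cv2.convexHull(np.array(pts,np.float32)).astype(np.int32),1); return im>0
best=max((( (cyl((x,y))&h).sum()/(cyl((x,y))|h).sum(),x,y) for x in np.arange(588,606,.5) for y in np.arange(-72,-54,.5)))
print(best, np.hypot(best[1]-f.x[0],best[2]-f.x[1]), np.degrees(np.arctan2(best[2]-f.x[1],best[1]-f.x[0])))
E
python3 fit.py
```

```text
center [558.86085309 -64.96299234  44.76448481] 12.020762664650455
(np.float64(0.5224719101123596), np.float64(599.0), np.float64(-66.0)) 40.15254038980799 -1.4799255201529593
```

```bash
python3 - <<'E'
from h import *
c=camera("wrist"); im=c["pixels"][:,:,::-1].copy()
big=cv2.resize(im[140:270,140:290],None,fx=5,fy=5,interpolation=cv2.INTER_CUBIC)[:600]
def dot(p,col):
    r=proj(c,p); cv2.circle(big,(int((r[1]-140+.5)*5),int((r[0]-140+.5)*5)),3,col,-1)
for t in np.linspace(0,6.28,60): 
    dot([558.9+44.5*np.cos(t),-65+44.5*np.sin(t),212],(0,255,0))
    dot([598.4+8*np.cos(t),-71+8*np.sin(t),258],(0,0,255)); dot([598.4+8*np.cos(t),-71+8*np.sin(t),217],(255,0,0))
cv2.imwrite("pics/z.png",big)
E
```

```text
(no output)
```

View pics/z.png

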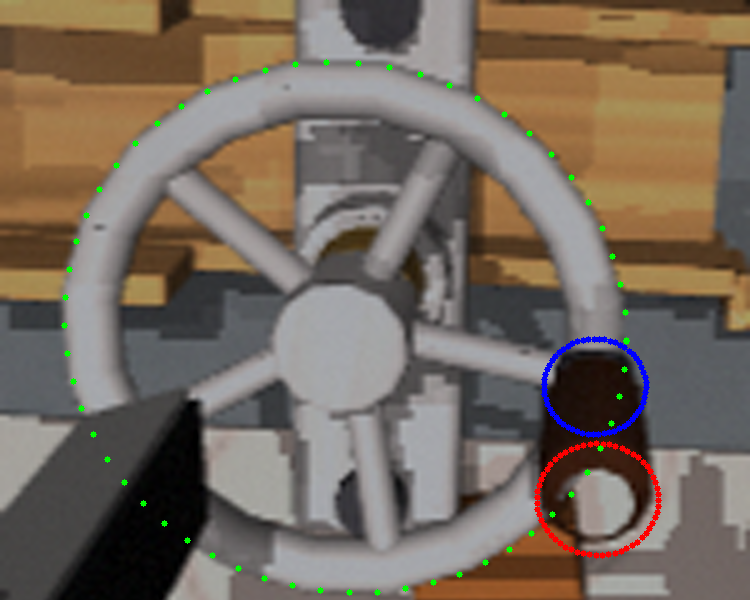

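The overlay fits. The wheel centre is (558.9,-65) and the handle axis is (598.4,-71), drawn at crop (598,498), so the handle angle is about -8.6°. I'll part-close and go down around it.

Request:
servo_tool(xyz=[[-0.009, 0.0015, 0], [0, 0, 0], [0, 0, 0.01], [0, 0, 0.015], [0, 0, 0.016]], rot=[[0, 0, 0], [0, 0, 0], [0, 0, 0], [0, 0, 0], [0, 0, 0]], grip=[0.04, 0.04, 0.04, 0.04, 0.04])

```text
t: 4.1
tcp_pos: [598.4, -70.9, 421.9]
eef_rot: [-3.14, -0.0, 1.571]
contact_force: [-0.1, 0.1, -0.7]
grip_width: 47.4
grasp_force: 0.0
```

Request:
servo_tool(xyz=[[0, 0, 0], [0, 0, 0], [0, 0, 0], [0, 0, 0], [0, 0, 0]], rot=[[0, 0, 0], [0, 0, 0], [0, 0, 0], [0, 0, 0], [0, 0, 0]], grip=[0.03, 0.024, 0.018, 0.01, 0.01], squeeze=35)

```text
t: 4.72
tcp_pos: [598.4, -71.0, 424.5]
eef_rot: [3.141, 0.0, 1.571]
contact_force: [-1.8, 0.7, 1.6]
grip_width: 14.9
grasp_force: 35.0
```

Gripped. A small helper will give me the circle increments.

```bash
cat > plan.py <<'E'
import sys,numpy as np
a=np.radians([float(v) for v in sys.argv[1:]]); r=40
print([[round(r*(np.sin(q)-np.sin(p))/1000,4),round(r*(np.cos(q)-np.cos(p))/1000,4),0] for p,q in zip(a,a[1:])])
E
python3 plan.py -8.6 -16 -24 -32 -40 -48; python3 plan.py -48 -54 -60 -66 -72 -78
```

```text
[[np.float64(-0.005), np.float64(-0.0011), 0], [np.float64(-0.0052), np.float64(-0.0019), 0], [np.float64(-0.0049), np.float64(-0.0026), 0], [np.float64(-0.0045), np.float64(-0.0033), 0], [np.float64(-0.004), np.float64(-0.0039), 0]]
[[np.float64(-0.0026), np.float64(-0.0033), 0], [np.float64(-0.0023), np.float64(-0.0035), 0], [np.float64(-0.0019), np.float64(-0.0037), 0], [np.float64(-0.0015), np.float64(-0.0039), 0], [np.float64(-0.0011), np.float64(-0.004), 0]]
```

Request:
servo_tool(xyz=[[-0.005, -0.0011, 0], [-0.0052, -0.0019, 0], [-0.0049, -0.0026, 0], [-0.0045, -0.0033, 0], [-0.004, -0.0039, 0]], rot=[[0, 0, 0], [0, 0, 0], [0, 0, 0], [0, 0, 0], [0, 0, 0]], grip=[0.01, 0.01, 0.01, 0.01, 0.01], squeeze=40)

```text
t: 5.35
tcp_pos: [585.4, -94.6, 424.4]
eef_rot: [3.141, -0.001, 1.571]
contact_force: [-2.2, 2.8, 6.0]
grip_width: 15.0
grasp_force: 40.0
```

```bash
cat > st.py <<'E'
from h import *
import sys
s=[sense() for _ in range(1)][0]
p=s["tcp_pos"];d=p[:2]-[558.9,-65];a=np.arctan2(d[1],d[0]);f=s["contact_force"]
print("ang",np.round(np.degrees(a),1),"r",np.round(np.hypot(*d),2),"radial",np.round(f[0]*np.cos(a)+f[1]*np.sin(a),2),"tang(ccw+)",np.round(-f[0]*np.sin(a)+f[1]*np.cos(a),2),"fz",f[2].round(2),s["t"],s["grasp_force"])
E
python3 st.py
```

```text
ang -48.2 r 39.73 radial -3.56 tang(ccw+) 0.28 fz 6.03 5.35 40.00140635862408
```

Request:
servo_tool(xyz=[[-0.0022, -0.0036, -0.0005], [-0.0023, -0.0035, 0], [-0.0019, -0.0037, 0], [-0.0015, -0.0039, 0], [-0.0011, -0.004, 0]], rot=[[0, 0, 0], [0, 0, 0], [0, 0, 0], [0, 0, 0], [0, 0, 0]], grip=[0.01, 0.01, 0.01, 0.01, 0.01])

```text
t: 5.98
tcp_pos: [567.4, -103.4, 424.5]
eef_rot: [3.137, -0.001, 1.571]
contact_force: [4.9, 3.5, 2.5]
grip_width: 14.5
grasp_force: 40.0
```

```bash
python3 st.py; sed -i 's/round(\(r\*[^,]*\),4)/float(round(\1,4))/g' plan.py; python3 plan.py -78 -80 -82 -84 -86 -88;python3 plan.py -88 -91 -94 -97 -100 -103
```

```text
ang -77.4 r 39.35 radial -2.32 tang(ccw+) 5.55 fz 2.54 5.975 40.00082254973101
[[-0.0003, -0.0014, 0], [-0.0002, -0.0014, 0], [-0.0002, -0.0014, 0], [-0.0001, -0.0014, 0], [-0.0001, -0.0014, 0]]
[[-0.0, -0.0021, 0], [0.0001, -0.0021, 0], [0.0002, -0.0021, 0], [0.0003, -0.0021, 0], [0.0004, -0.0021, 0]]
```

```bash
python3 plan.py -78 -86 -94 -102 -110 -118; python3 plan.py -118 -120 -122 -124 -126 -128; python3 plan.py -128 -130 -132 -134 -136 -138
```

```text
[[-0.0008, -0.0055, 0], [0.0, -0.0056, 0], [0.0008, -0.0055, 0], [0.0015, -0.0054, 0], [0.0023, -0.0051, 0]]
[[0.0007, -0.0012, 0], [0.0007, -0.0012, 0], [0.0008, -0.0012, 0], [0.0008, -0.0011, 0], [0.0008, -0.0011, 0]]
[[0.0009, -0.0011, 0], [0.0009, -0.0011, 0], [0.001, -0.001, 0], [0.001, -0.001, 0], [0.001, -0.001, 0]]
```

Request:
servo_tool(xyz=[[-0.0006, -0.0055, 0], [0.0, -0.0056, 0], [0.0008, -0.0055, 0], [0.0015, -0.0054, 0], [0.0023, -0.0051, 0]], rot=[[0, 0, 0], [0, 0, 0], [0, 0, 0], [0, 0, 0], [0, 0, 0]], grip=[0.01, 0.01, 0.01, 0.01, 0.01])

```text
t: 6.6
tcp_pos: [540.9, -100.1, 424.5]
eef_rot: [3.135, 0.002, 1.57]
contact_force: [6.5, -0.3, 2.8]
grip_width: 14.8
grasp_force: 40.0
```

```bash
python3 st.py
```

```text
ang -117.2 r 39.49 radial -2.65 tang(ccw+) 5.9 fz 2.76 6.6 40.00073290670116
```

Request:
servo_tool(xyz=[[0.0009, 0.0005, 0], [0, 0, 0], [0, 0, 0], [0, 0, 0], [0, 0, 0]], rot=[[0, 0, 0], [0, 0, 0], [0, 0, 0], [0, 0, 0], [0, 0, 0]], grip=[0.01, 0.01, 0.01, 0.01, 0.01])

```text
t: 7.22
tcp_pos: [541.0, -99.6, 424.5]
eef_rot: [3.139, 0.003, 1.57]
contact_force: [5.1, -2.4, 3.8]
grip_width: 14.9
grasp_force: 40.0
```

```bash
python3 st.py; for i in 1 2 3; do python3 -c "
from h import *
camera('wrist')"; python3 st.py;done
```

```text
ang -117.4 r 39.0 radial -0.21 tang(ccw+) 5.66 fz 3.76 7.225 40.00094699207693
ang -117.4 r 39.0 radial 0.46 tang(ccw+) 5.7 fz 3.54 7.275 40.00102516030893
ang -117.4 r 39.0 radial -0.08 tang(ccw+) 4.94 fz 2.61 7.325 40.000988859683275
ang -117.4 r 38.99 radial 1.01 tang(ccw+) 5.34 fz 4.27 7.375 40.0009952718392
```

Stiffness is about 3 N per mm of command and drag is about 5.5 N. I'll go 12° (still before the earliest possible stop), then on in 6° steps.

Request:
servo_tool(xyz=[[0.0009, -0.0014, 0], [0.0009, -0.0014, 0], [0.001, -0.0014, 0], [0.001, -0.0013, 0], [0.0011, -0.0013, 0]], rot=[[0, 0, 0], [0, 0, 0], [0, 0, 0], [0, 0, 0], [0, 0, 0]], grip=[0.01, 0.01, 0.01, 0.01, 0.01])

```text
t: 8.0
tcp_pos: [534.1, -95.0, 424.5]
eef_rot: [3.139, 0.004, 1.569]
contact_force: [3.8, -4.1, 3.9]
grip_width: 14.9
grasp_force: 40.0
```

```bash
python3 st.py; python3 - <<'E'
import numpy as np
for a in range(-130,-270,-6):
    p,q=np.radians([a,a-6]); print(a,round(8*(np.sin(q)-np.sin(p)),2),round(8*(np.cos(q)-np.cos(p)),2))
E
```

```text
ang -129.6 r 38.97 radial 0.77 tang(ccw+) 5.53 fz 3.85 8.0 40.00090506859124
-130 0.57 -0.61
-136 0.63 -0.55
-142 0.69 -0.48
-148 0.73 -0.41
-154 0.77 -0.33
-160 0.8 -0.24
-166 0.82 -0.16
-172 0.83 -0.07
-178 0.84 0.01
-184 0.83 0.1
-190 0.82 0.19
-196 0.79 0.27
-202 0.76 0.35
-208 0.72 0.43
-214 0.67 0.5
-220 0.61 0.57
-226 0.55 0.63
-232 0.48 0.69
-238 0.41 0.73
-244 0.33 0.77
-250 0.24 0.8
-256 0.16 0.82
-262 0.07 0.83
-268 -0.01 0.84
```

Request:
servo_tool(xyz=[[0.0006, -0.0006, 0], [0.0006, -0.0006, 0], [0.0006, -0.0006, 0], [0.0006, -0.0006, 0], [0.0006, -0.0006, 0]], rot=[[0, 0, 0], [0, 0, 0], [0, 0, 0], [0, 0, 0], [0, 0, 0]], grip=[0.01, 0.01, 0.01, 0.01, 0.01])

```text
t: 8.62
tcp_pos: [531.0, -92.2, 424.5]
eef_rot: [3.14, 0.004, 1.569]
contact_force: [3.5, -4.8, 3.7]
grip_width: 15.0
grasp_force: 40.0
```

Request:
servo_tool(xyz=[[0.0006, -0.0006, 0], [0.0006, -0.0006, 0], [0.0006, -0.0005, 0], [0.0007, -0.0005, 0], [0.0007, -0.0005, 0]], rot=[[0, 0, 0], [0, 0, 0], [0, 0, 0], [0, 0, 0], [0, 0, 0]], grip=[0.01, 0.01, 0.01, 0.01, 0.01])

```text
t: 9.25
tcp_pos: [528.2, -89.1, 424.5]
eef_rot: [3.14, 0.005, 1.569]
contact_force: [3.1, -4.7, 3.2]
grip_width: 14.9
grasp_force: 40.0
```

Request:
servo_tool(xyz=[[0.0007, -0.0005, 0], [0.0007, -0.0005, 0], [0.0007, -0.0005, 0], [0.0007, -0.0005, 0], [0.0007, -0.0005, 0]], rot=[[0, 0, 0], [0, 0, 0], [0, 0, 0], [0, 0, 0], [0, 0, 0]], grip=[0.01, 0.01, 0.01, 0.01, 0.01])

```text
t: 9.88
tcp_pos: [525.6, -85.6, 424.5]
eef_rot: [3.14, 0.005, 1.569]
contact_force: [2.0, -4.7, 3.1]
grip_width: 15.0
grasp_force: 40.0
```

Request:
servo_tool(xyz=[[0.0007, -0.0004, 0], [0.0007, -0.0004, 0], [0.0007, -0.0004, 0], [0.0008, -0.0004, 0], [0.0008, -0.0004, 0]], rot=[[0, 0, 0], [0, 0, 0], [0, 0, 0], [0, 0, 0], [0, 0, 0]], grip=[0.01, 0.01, 0.01, 0.01, 0.01])

```text
t: 10.5
tcp_pos: [523.5, -82.0, 424.5]
eef_rot: [3.141, 0.005, 1.569]
contact_force: [2.0, -6.1, 4.3]
grip_width: 14.6
grasp_force: 40.0
```

Request:
servo_tool(xyz=[[0.0008, -0.0004, 0], [0.0008, -0.0003, 0], [0.0008, -0.0003, 0], [0.0008, -0.0003, 0], [0.0008, -0.0003, 0]], rot=[[0, 0, 0], [0, 0, 0], [0, 0, 0], [0, 0, 0], [0, 0, 0]], grip=[0.01, 0.01, 0.01, 0.01, 0.01])

```text
t: 11.12
tcp_pos: [521.8, -78.0, 424.5]
eef_rot: [3.141, 0.005, 1.568]
contact_force: [1.9, -5.6, 3.7]
grip_width: 14.9
grasp_force: 40.0
```

Request:
servo_tool(xyz=[[0.0008, -0.0003, 0], [0.0008, -0.0003, 0], [0.0008, -0.0002, 0], [0.0008, -0.0002, 0], [0.0008, -0.0002, 0]], rot=[[0, 0, 0], [0, 0, 0], [0, 0, 0], [0, 0, 0], [0, 0, 0]], grip=[0.01, 0.01, 0.01, 0.01, 0.01])

```text
t: 11.75
tcp_pos: [520.5, -74.1, 424.5]
eef_rot: [3.142, 0.005, 1.568]
contact_force: [0.8, -4.1, 3.3]
grip_width: 14.8
grasp_force: 40.0
```

Request:
servo_tool(xyz=[[0.0008, -0.0002, 0], [0.0008, -0.0002, 0], [0.0008, -0.0002, 0], [0.0008, -0.0001, 0], [0.0008, -0.0001, 0]], rot=[[0, 0, 0], [0, 0, 0], [0, 0, 0], [0, 0, 0], [0, 0, 0]], grip=[0.01, 0.01, 0.01, 0.01, 0.01])

```text
t: 12.38
tcp_pos: [519.7, -70.1, 424.5]
eef_rot: [-3.141, 0.005, 1.568]
contact_force: [1.4, -6.3, 4.1]
grip_width: 15.0
grasp_force: 40.0
```

Request:
servo_tool(xyz=[[0.0008, -0.0001, 0], [0.0008, -0.0001, 0], [0.0008, -0.0001, 0], [0.0008, 0, 0], [0.0008, 0, 0]], rot=[[0, 0, 0], [0, 0, 0], [0, 0, 0], [0, 0, 0], [0, 0, 0]], grip=[0.01, 0.01, 0.01, 0.01, 0.01])

```text
t: 13.0
tcp_pos: [519.3, -66.1, 424.5]
eef_rot: [-3.141, 0.005, 1.568]
contact_force: [1.0, -5.5, 4.3]
grip_width: 15.0
grasp_force: 40.0
```

Request:
servo_tool(xyz=[[0.0008, 0, 0], [0.0009, 0, 0], [0.0008, 0, 0], [0.0009, 0, 0], [0.0008, 0.0001, 0]], rot=[[0, 0, 0], [0, 0, 0], [0, 0, 0], [0, 0, 0], [0, 0, 0]], grip=[0.01, 0.01, 0.01, 0.01, 0.01])

```text
t: 13.62
tcp_pos: [519.3, -61.9, 424.5]
eef_rot: [-3.14, 0.005, 1.568]
contact_force: [-0.8, -4.4, 3.9]
grip_width: 15.0
grasp_force: 40.0
```

Request:
servo_tool(xyz=[[0.0008, 0.0001, 0], [0.0008, 0.0001, 0], [0.0008, 0.0001, 0], [0.0008, 0.0001, 0], [0.0008, 0.0001, 0]], rot=[[0, 0, 0], [0, 0, 0], [0, 0, 0], [0, 0, 0], [0, 0, 0]], grip=[0.01, 0.01, 0.01, 0.01, 0.01])

```text
t: 14.25
tcp_pos: [519.6, -59.0, 424.5]
eef_rot: [-3.139, 0.009, 1.567]
contact_force: [-0.5, -11.7, 5.0]
grip_width: 14.8
grasp_force: 40.0
```

Force jumped to 11.7 N, which is probably the stop. I'll confirm with a small push.

Request:
servo_tool(xyz=[[0.0004, 0.0001, 0], [0.0004, 0.0001, 0], [0.0004, 0, 0], [0, 0, 0], [0, 0, 0]], rot=[[0, 0, 0], [0, 0, 0], [0, 0, 0], [0, 0, 0], [0, 0, 0]], grip=[0.01, 0.01, 0.01, 0.01, 0.01])

```text
t: 14.88
tcp_pos: [519.7, -58.6, 424.4]
eef_rot: [-3.139, 0.011, 1.565]
contact_force: [-2.1, -11.6, 4.1]
grip_width: 14.6
grasp_force: 40.0
```

```bash
python3 st.py; python3 -c "
from h import *
camera('wrist')"; python3 st.py; python3 plan.py -190 -185 -180 -175 -170 -165;python3 plan.py -165 -160 -155 -150 -145 -140;
```

```text
ang 170.7 r 39.72 radial 0.19 tang(ccw+) 11.82 fz 4.1 14.875 40.000998177565634
ang 170.7 r 39.73 radial -0.26 tang(ccw+) 13.49 fz 3.51 14.925 40.00123982084915
[[-0.0035, -0.0005, 0], [-0.0035, -0.0002, 0], [-0.0035, 0.0002, 0], [-0.0035, 0.0005, 0], [-0.0034, 0.0008, 0]]
[[-0.0033, 0.001, 0], [-0.0032, 0.0013, 0], [-0.0031, 0.0016, 0], [-0.0029, 0.0019, 0], [-0.0028, 0.0021, 0]]
```

Solid stop confirmed: a 1.2 mm push moved 0.4 mm, force about 12–13 N, wheel angle about -188°. Winding cw met at least 39° of free play, so the first 35° of the reversal is safe.

Request:
servo_tool(xyz=[[-0.0053, -0.0006, 0], [-0.0053, 0.0001, 0], [-0.0052, 0.0008, 0], [-0.0051, 0.0015, 0], [-0.0048, 0.0022, 0]], rot=[[0, 0, 0], [0, 0, 0], [0, 0, 0], [0, 0, 0], [0, 0, 0]], grip=[0.01, 0.01, 0.01, 0.01, 0.01])

```text
t: 15.55
tcp_pos: [523.5, -81.0, 424.5]
eef_rot: [-3.138, 0.0, 1.571]
contact_force: [-3.0, -1.5, 5.1]
grip_width: 15.0
grasp_force: 40.0
```

```bash
python3 st.py; python3 - <<'E'
import numpy as np
for a in range(-154,20,10):
    p,q=np.radians([a,a+10]); print(a,round(8*(np.sin(q)-np.sin(p)),2),round(8*(np.cos(q)-np.cos(p)),2))
E
```

```text
ang -155.7 r 38.82 radial 3.38 tang(ccw+) 0.08 fz 5.07 15.55 40.001571010798216
-154 -1.2 0.72
-144 -1.05 0.91
-134 -0.88 1.08
-124 -0.68 1.22
-114 -0.45 1.32
-104 -0.22 1.38
-94 0.02 1.39
-84 0.27 1.37
-74 0.5 1.3
-64 0.72 1.2
-54 0.91 1.05
-44 1.08 0.88
-34 1.22 0.68
-24 1.32 0.45
-14 1.38 0.22
-4 1.39 -0.02
6 1.37 -0.27
16 1.3 -0.5
```

Request:
servo_tool(xyz=[[-0.0015, 0, -0.0005], [-0.0012, 0.0007, 0], [-0.0012, 0.0007, 0], [-0.0012, 0.0007, 0], [-0.0012, 0.0007, 0]], rot=[[0, 0, 0], [0, 0, 0], [0, 0, 0], [0, 0, 0], [0, 0, 0]], grip=[0.01, 0.01, 0.01, 0.01, 0.01])

```text
t: 16.18
tcp_pos: [526.9, -87.3, 424.5]
eef_rot: [-3.14, 0.001, 1.57]
contact_force: [-3.8, -2.2, 4.3]
grip_width: 15.0
grasp_force: 40.0
```

```bash
python3 st.py
```

```text
ang -145.2 r 38.98 radial 4.4 tang(ccw+) -0.34 fz 4.26 16.175 40.001121398527175
```

Request:
servo_tool(xyz=[[-0.0014, 0.0005, 0], [-0.0014, 0.0005, 0], [-0.001, 0.0009, 0], [-0.001, 0.0009, 0], [-0.001, 0.0009, 0]], rot=[[0, 0, 0], [0, 0, 0], [0, 0, 0], [0, 0, 0], [0, 0, 0]], grip=[0.01, 0.01, 0.01, 0.01, 0.01])

```text
t: 16.8
tcp_pos: [531.0, -92.8, 424.5]
eef_rot: [3.141, -0.0, 1.571]
contact_force: [-1.1, -0.5, 2.5]
grip_width: 14.8
grasp_force: 40.0
```

```bash
python3 st.py
```

```text
ang -135.1 r 39.35 radial 1.1 tang(ccw+) -0.42 fz 2.46 16.8 40.00070797512308
```

Request:
servo_tool(xyz=[[-0.0009, 0.0011, 0], [-0.0009, 0.0011, 0], [-0.0009, 0.0011, 0], [-0.0009, 0.0011, 0], [-0.0009, 0.0011, 0]], rot=[[0, 0, 0], [0, 0, 0], [0, 0, 0], [0, 0, 0], [0, 0, 0]], grip=[0.01, 0.01, 0.01, 0.01, 0.01])

```text
t: 17.42
tcp_pos: [536.5, -97.3, 424.6]
eef_rot: [3.141, -0.0, 1.571]
contact_force: [-1.0, -0.8, 1.1]
grip_width: 14.8
grasp_force: 40.0
```

```bash
python3 st.py
```

```text
ang -124.8 r 39.31 radial 1.22 tang(ccw+) -0.41 fz 1.1 17.425 40.00042637810111
```

Request:
servo_tool(xyz=[[-0.0007, 0.0012, 0], [-0.0007, 0.0012, 0], [-0.0007, 0.0012, 0], [-0.0007, 0.0012, 0], [-0.0007, 0.0012, 0]], rot=[[0, 0, 0], [0, 0, 0], [0, 0, 0], [0, 0, 0], [0, 0, 0]], grip=[0.01, 0.01, 0.01, 0.01, 0.01])

```text
t: 18.05
tcp_pos: [542.4, -100.7, 424.6]
eef_rot: [3.141, -0.0, 1.571]
contact_force: [-0.5, -0.7, 1.4]
grip_width: 14.9
grasp_force: 40.0
```

```bash
python3 st.py
```

```text
ang -114.7 r 39.34 radial 0.81 tang(ccw+) -0.17 fz 1.39 18.05 40.00012616626918
```

Request:
servo_tool(xyz=[[-0.0005, 0.0013, 0], [-0.0005, 0.0013, 0], [-0.0005, 0.0013, 0], [-0.0004, 0.0013, 0], [-0.0004, 0.0013, 0]], rot=[[0, 0, 0], [0, 0, 0], [0, 0, 0], [0, 0, 0], [0, 0, 0]], grip=[0.01, 0.01, 0.01, 0.01, 0.01])

```text
t: 18.68
tcp_pos: [548.9, -103.0, 424.6]
eef_rot: [-3.142, -0.0, 1.571]
contact_force: [-0.1, 0.9, 0.2]
grip_width: 14.9
grasp_force: 40.0
```

```bash
python3 st.py
```

```text
ang -104.7 r 39.3 radial -0.82 tang(ccw+) -0.32 fz 0.22 18.675 40.00008228700608
```

Request:
servo_tool(xyz=[[-0.0003, 0.0014, 0], [-0.0002, 0.0014, 0], [-0.0002, 0.0014, 0], [-0.0002, 0.0014, 0], [-0.0001, 0.0014, 0]], rot=[[0, 0, 0], [0, 0, 0], [0, 0, 0], [0, 0, 0], [0, 0, 0]], grip=[0.01, 0.01, 0.01, 0.01, 0.01])

```text
t: 19.3
tcp_pos: [555.9, -104.1, 424.6]
eef_rot: [-3.142, -0.0, 1.571]
contact_force: [0.6, 0.4, 0.5]
grip_width: 14.5
grasp_force: 40.0
```

```bash
python3 st.py
```

```text
ang -94.4 r 39.22 radial -0.42 tang(ccw+) 0.61 fz 0.49 19.3 39.99990631593391
```

Request:
servo_tool(xyz=[[-0.0001, 0.0014, 0], [0, 0.0014, 0], [0, 0.0014, 0], [0.0001, 0.0014, 0], [0.0001, 0.0014, 0]], rot=[[0, 0, 0], [0, 0, 0], [0, 0, 0], [0, 0, 0], [0, 0, 0]], grip=[0.01, 0.01, 0.01, 0.01, 0.01])

```text
t: 19.92
tcp_pos: [562.0, -104.1, 424.6]
eef_rot: [-3.138, 0.0, 1.57]
contact_force: [-6.3, 0.5, 1.8]
grip_width: 14.7
grasp_force: 40.0
```

```bash
python3 st.py
```

```text
ang -85.5 r 39.25 radial -0.99 tang(ccw+) -6.27 fz 1.84 19.925 40.00015229685232
```

Engaged. The gate begins to rise at a wheel angle of about -90.5° (±3.5°), so the target is -90.5° after two more turns. I'll tabulate 60° calls from -84°.

```bash
python3 - <<'E'
import numpy as np
a=np.radians(np.arange(-84,277,12)); P=np.round(np.c_[40*np.sin(a),40*np.cos(a)],1); D=np.diff(P,axis=0)/1000
for i in range(0,30,5): print(-84+12*i,[[float(round(u,4)),float(round(v,4)),0] for u,v in D[i:i+5]])
E
```

```text
-84 [[0.0018, 0.0082, 0], [0.0034, 0.0076, 0], [0.0049, 0.0068, 0], [0.0062, 0.0056, 0], [0.0072, 0.0041, 0]]
-24 [[0.008, 0.0026, 0], [0.0083, 0.0009, 0], [0.0083, -0.0009, 0], [0.008, -0.0026, 0], [0.0072, -0.0041, 0]]
36 [[0.0062, -0.0056, 0], [0.0049, -0.0068, 0], [0.0034, -0.0076, 0], [0.0018, -0.0082, 0], [0.0, -0.0084, 0]]
96 [[-0.0018, -0.0082, 0], [-0.0034, -0.0076, 0], [-0.0049, -0.0068, 0], [-0.0062, -0.0056, 0], [-0.0072, -0.0041, 0]]
156 [[-0.008, -0.0026, 0], [-0.0083, -0.0009, 0], [-0.0083, 0.0009, 0], [-0.008, 0.0026, 0], [-0.0072, 0.0041, 0]]
216 [[-0.0062, 0.0056, 0], [-0.0049, 0.0068, 0], [-0.0034, 0.0076, 0], [-0.0018, 0.0082, 0], [0.0, 0.0084, 0]]
```

Request:
servo_tool(xyz=[[0.0018, 0.0082, 0], [0.0034, 0.0076, 0], [0.0049, 0.0068, 0], [0.0062, 0.0056, 0], [0.0072, 0.0041, 0]], rot=[[0, 0, 0], [0, 0, 0], [0, 0, 0], [0, 0, 0], [0, 0, 0]], grip=[0.01, 0.01, 0.01, 0.01, 0.01])

```text
t: 20.55
tcp_pos: [594.8, -82.0, 424.6]
eef_rot: [-3.14, 0.005, 1.568]
contact_force: [-3.5, -4.4, -0.2]
grip_width: 14.9
grasp_force: 40.0
```

```bash
python3 st.py
```

```text
ang -25.4 r 39.76 radial -1.31 tang(ccw+) -5.44 fz -0.21 20.55 39.99969326192513
```

Radial load is only 1.3 N, so I'll continue.

Request:
servo_tool(xyz=[[0.008, 0.0024, 0], [0.0083, 0.0009, 0], [0.0083, -0.0009, 0], [0.008, -0.0026, 0], [0.0072, -0.0041, 0]], rot=[[0, 0, 0], [0, 0, 0], [0, 0, 0], [0, 0, 0], [0, 0, 0]], grip=[0.01, 0.01, 0.01, 0.01, 0.01])

```text
t: 21.18
tcp_pos: [591.9, -42.1, 424.7]
eef_rot: [3.136, 0.004, 1.569]
contact_force: [3.9, -4.5, -1.5]
grip_width: 14.7
grasp_force: 40.0
```

```bash
python3 st.py
```

```text
ang 34.8 r 40.19 radial 0.61 tang(ccw+) -5.95 fz -1.46 21.175 39.999361038535426
```

Request:
servo_tool(xyz=[[0.0062, -0.0056, 0], [0.0049, -0.0068, 0], [0.0034, -0.0076, 0], [0.0018, -0.0082, 0], [0.0, -0.0084, 0]], rot=[[0, 0, 0], [0, 0, 0], [0, 0, 0], [0, 0, 0], [0, 0, 0]], grip=[0.01, 0.01, 0.01, 0.01, 0.01])

```text
t: 21.8
tcp_pos: [555.5, -24.3, 424.7]
eef_rot: [3.135, -0.0, 1.571]
contact_force: [5.8, 0.3, -2.2]
grip_width: 14.9
grasp_force: 40.0
```

```bash
python3 st.py
```

```text
ang 94.8 r 40.83 radial -0.23 tang(ccw+) -5.79 fz -2.24 21.8 39.99938516324619
```

Request:
servo_tool(xyz=[[-0.0018, -0.0082, 0.0003], [-0.0034, -0.0076, 0], [-0.0049, -0.0068, 0], [-0.0062, -0.0056, 0], [-0.0072, -0.0041, 0]], rot=[[0, 0, 0], [0, 0, 0], [0, 0, 0], [0, 0, 0], [0, 0, 0]], grip=[0.01, 0.01, 0.01, 0.01, 0.01])

```text
t: 22.42
tcp_pos: [522.6, -46.8, 424.6]
eef_rot: [3.137, -0.004, 1.573]
contact_force: [3.6, 5.2, -1.2]
grip_width: 15.0
grasp_force: 40.0
```

```bash
python3 st.py
```

```text
ang 153.4 r 40.63 radial -0.9 tang(ccw+) -6.22 fz -1.23 22.425 39.999984271780704
```

Going steadily, so I'll chain two calls.

Request:
servo_tool(xyz=[[-0.008, -0.0024, 0], [-0.0083, -0.0009, 0], [-0.0083, 0.0009, 0], [-0.008, 0.0026, 0], [-0.0072, 0.0041, 0]], rot=[[0, 0, 0], [0, 0, 0], [0, 0, 0], [0, 0, 0], [0, 0, 0]], grip=[0.01, 0.01, 0.01, 0.01, 0.01])

```text
t: 23.05
tcp_pos: [525.8, -86.7, 424.6]
eef_rot: [-3.14, -0.004, 1.572]
contact_force: [-2.6, 5.6, 1.2]
grip_width: 15.0
grasp_force: 40.0
```

Request:
servo_tool(xyz=[[-0.0062, 0.0056, 0], [-0.0049, 0.0068, 0], [-0.0034, 0.0076, 0], [-0.0018, 0.0082, 0], [0.0, 0.0084, 0]], rot=[[0, 0, 0], [0, 0, 0], [0, 0, 0], [0, 0, 0], [0, 0, 0]], grip=[0.01, 0.01, 0.01, 0.01, 0.01])

```text
t: 23.68
tcp_pos: [562.1, -104.2, 424.5]
eef_rot: [-3.138, 0.0, 1.57]
contact_force: [-6.3, 1.1, 1.2]
grip_width: 14.8
grasp_force: 40.0
```

```bash
python3 st.py
```

```text
ang -85.3 r 39.3 radial -1.62 tang(ccw+) -6.2 fz 1.25 23.675 40.00031864270568
```

One turn done from there. Second turn:

Request:
servo_tool(xyz=[[0.0018, 0.0082, 0], [0.0034, 0.0076, 0], [0.0049, 0.0068, 0], [0.0062, 0.0056, 0], [0.0072, 0.0041, 0]], rot=[[0, 0, 0], [0, 0, 0], [0, 0, 0], [0, 0, 0], [0, 0, 0]], grip=[0.01, 0.01, 0.01, 0.01, 0.01])

```text
t: 24.3
tcp_pos: [594.8, -82.0, 424.6]
eef_rot: [-3.14, 0.005, 1.568]
contact_force: [-3.2, -4.6, 0.5]
grip_width: 14.2
grasp_force: 40.0
```

Request:
servo_tool(xyz=[[0.008, 0.0024, 0], [0.0083, 0.0009, 0], [0.0083, -0.0009, 0], [0.008, -0.0026, 0], [0.0072, -0.0041, 0]], rot=[[0, 0, 0], [0, 0, 0], [0, 0, 0], [0, 0, 0], [0, 0, 0]], grip=[0.01, 0.01, 0.01, 0.01, 0.01])

```text
t: 24.92
tcp_pos: [591.9, -42.1, 424.7]
eef_rot: [3.136, 0.005, 1.569]
contact_force: [2.7, -4.4, -1.9]
grip_width: 14.8
grasp_force: 40.0
```

Request:
servo_tool(xyz=[[0.0062, -0.0056, 0], [0.0049, -0.0068, 0], [0.0034, -0.0076, 0], [0.0018, -0.0082, 0], [0.0, -0.0084, 0]], rot=[[0, 0, 0], [0, 0, 0], [0, 0, 0], [0, 0, 0], [0, 0, 0]], grip=[0.01, 0.01, 0.01, 0.01, 0.01])

```text
t: 25.55
tcp_pos: [555.5, -24.3, 424.7]
eef_rot: [3.134, -0.0, 1.571]
contact_force: [6.0, 0.5, -2.3]
grip_width: 15.0
grasp_force: 40.0
```

```bash
python3 st.py
```

```text
ang 94.8 r 40.83 radial -0.05 tang(ccw+) -6.06 fz -2.29 25.55 39.99955740349833
```

Request:
servo_tool(xyz=[[-0.0018, -0.0082, 0.0003], [-0.0034, -0.0076, 0], [-0.0049, -0.0068, 0], [-0.0062, -0.0056, 0], [-0.0072, -0.0041, 0]], rot=[[0, 0, 0], [0, 0, 0], [0, 0, 0], [0, 0, 0], [0, 0, 0]], grip=[0.01, 0.01, 0.01, 0.01, 0.01])

```text
t: 26.18
tcp_pos: [522.5, -46.8, 424.6]
eef_rot: [3.137, -0.004, 1.573]
contact_force: [3.5, 4.7, -0.3]
grip_width: 15.0
grasp_force: 40.0
```

Request:
servo_tool(xyz=[[-0.008, -0.0024, 0], [-0.0083, -0.0009, 0], [-0.0083, 0.0009, 0], [-0.008, 0.0026, 0], [-0.0072, 0.0041, 0]], rot=[[0, 0, 0], [0, 0, 0], [0, 0, 0], [0, 0, 0], [0, 0, 0]], grip=[0.01, 0.01, 0.01, 0.01, 0.01])

```text
t: 26.8
tcp_pos: [525.8, -86.8, 424.5]
eef_rot: [-3.14, -0.003, 1.572]
contact_force: [-4.1, 4.2, 2.7]
grip_width: 14.6
grasp_force: 40.0
```

Request:
servo_tool(xyz=[[-0.0062, 0.0056, 0], [-0.0049, 0.0068, 0], [-0.0034, 0.0076, 0], [-0.0018, 0.0082, 0], [-0.0002, 0.0056, 0]], rot=[[0, 0, 0], [0, 0, 0], [0, 0, 0], [0, 0, 0], [0, 0, 0]], grip=[0.01, 0.01, 0.01, 0.01, 0.01])

```text
t: 27.42
tcp_pos: [559.4, -104.3, 424.5]
eef_rot: [-3.138, -0.0, 1.57]
contact_force: [-6.0, -0.1, 2.7]
grip_width: 15.2
grasp_force: 40.0
```

```bash
python3 st.py;python3 - <<'E'
from h import *
c=camera("wrist")
cv2.imwrite("pics/w2.png",c["pixels"][:,:,::-1])
for n in("scene","side","wrist"):
    camera(n); s=search_frame("marble_center",n); print(n,s[:2])
E
python3 st.py
```

```text
ang -89.2 r 39.29 radial 0.07 tang(ccw+) -6.03 fz 2.72 27.425 40.0004289066419
scene [{'point': [233.2, 239.1], 'conf': 0.68}]
side []
wrist []
ang -89.0 r 39.21 radial -0.52 tang(ccw+) -4.25 fz 2.87 27.775 40.00072614988312
```

View pics/w2.png

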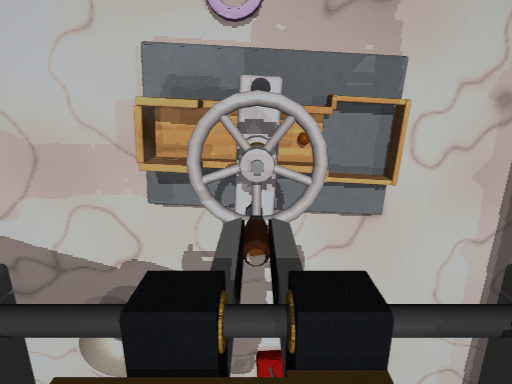

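The marble is past the gate at (139,303), rolling towards the tray. The handle points straight down the image, as intended. I'll ease the load, let go and lift.

Request:
servo_tool(xyz=[[0, -0.001, 0], [0, 0, 0], [0, 0, 0], [0, 0, 0], [0, 0, 0]], rot=[[0, 0, 0], [0, 0, 0], [0, 0, 0], [0, 0, 0], [0, 0, 0]], grip=[0.01, 0.01, 0.04, 0.04, 0.04])

```text
t: 28.4
tcp_pos: [559.2, -104.3, 423.7]
eef_rot: [3.141, -0.0, 1.571]
contact_force: [-1.1, -0.2, 0.1]
grip_width: 39.2
grasp_force: 0.0
```

Request:
servo_tool(xyz=[[0, 0, -0.01], [0, 0, -0.03], [0, 0, -0.03], [0, 0, -0.02], [0, 0, 0]], rot=[[0, 0, 0], [0, 0, 0], [0, 0, 0], [0, 0, 0], [0, 0, 0]], grip=[0.04, 0.04, 0.04, 0.04, 0.04])

```text
t: 29.02
tcp_pos: [558.8, -104.2, 517.0]
eef_rot: [3.136, 0.002, 1.571]
contact_force: [0.7, -0.3, -0.6]
grip_width: 40.2
grasp_force: 0.0
```

```bash
python3 - <<'E'
from h import *
c=camera("wrist"); cv2.imwrite("pics/w3.png",c["pixels"][:,:,::-1])
print(sense()["contact_force"], search_frame("marble_center","wrist")[:2], search_frame("handle_mid","wrist")[:1])
E
```

```text
[ 0.43111277 -0.37481022 -0.51283683] [{'point': [132.0, 319.6], 'conf': 0.64}] [{'point': [189.4, 254.9], 'conf': 0.83}]
```

View pics/w3.png

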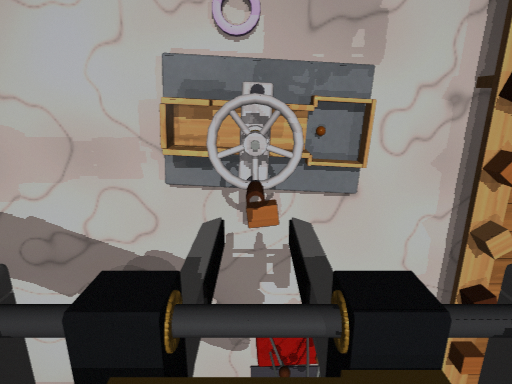

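The marble lies in the tray at (131,320), the gripper is clear, and the ring and block haven't moved.

```bash
python3 -c "
from workcell import hand_in
print(hand_in())"
```

```text
the job is handed in; nothing more can be done
None
```

Job handed in: I wound the gate down to its solid stop, took up about 97° of free play, and opened it two turns (to within about 4°) from where it began to rise; the marble is in the catch tray and the wheel is released.

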